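Hang the ink dippers to drip and cover the tub again

TASK

Lift the blue cover off the drying tub by its knob and set it upright flat on the bench. Then take out every dipper that is in the tub and hang it by its hook on the bar of the drip stand; the cup hangs to one side of the hook, so set it on gently, let go slowly and let none fall. When all of them hang, put the cover back on the empty tub, fully down all round, and leave the jars and the brown bottle alone.

Things in the scene. Friction and masses are not known exactly. Their poses are not given: they have to be found in the camera images.
- tub: grey open drying tub, fixed. Origin: centre of its underside, x along its length, y across. Inside 230 x 110 mm, walls 4 mm, outside 238 x 118 mm, floor 5 mm thick, rim 110 mm high. A ledge 14 mm wide runs round the outside at height 100 mm; the cover stands on it, round the rim
- cover: loose blue hood-shaped cover of the tub, 258 x 138 x 70 mm, 0.19 to 0.34 kg, open below, walls 4 mm, inside 250 x 130 mm (6 mm of play each side round the rim). Origin at the centre of its lower edge plane, x along its length. When it is on the tub its origin is 100 mm above the tub's origin; either end may face either way
- cover_knob (a point): middle of the black bar knob on top of the cover: knob 54 mm long (along the cover's x), 16 mm thick (along the cover's y), 34 mm high, from 70 to 104 mm above the cover's origin; this point is at 87 mm. Free bench to set the cover down: to the right of the tub (-y side), x 0.34 to 0.62 m, y down to -0.39 m
- drip_stand: steel drip stand, fixed to the bench: a level round bar 12 mm thick along the stand's x, 308 mm free between two end posts, over a low tray. Origin at the centre of its foot on the bench; bar axis at height 214 mm, its top at 220 mm. Dippers can hang anywhere along it, from either side, 75 mm or more apart to leave room for fingers
- bar_mid (a point): top of the bar at its middle, 220 mm above the bench
- dipper_red: steel dipper with red grip, 156 mm tall, 0.09 to 0.18 kg (may be absent). It starts upright on the tub's floor. Origin: centre of the underside of its cup (48 mm wide, 40 high), z up the handle. Strip handle 14 mm wide, 4 thick rises at the cup's side (x = 24.5 mm) to a hook. Released, it swings and hangs 20 to 30 degrees out of plumb. Its y runs along the bar when it hangs
- dipper_red_hook (a point): middle of the underside of the red dipper's hook arch, which rests on the bar (dipper x = 38.5, z = 111 mm). The square hook opens downward: gap from x = 26.5 (handle) to 50.5 mm, arch 5 mm thick, outer leg 4 mm thick reaching down to z = 81 mm
- dipper_red_grip (a point): middle of the red plastic grip above the hook: 26 mm (dipper x) by 14 mm thick (dipper y) by 40 mm high, from z = 116 to 156 mm; this point at x = 38.5, z = 136 mm
- dipper_yellow: steel dipper with yellow grip, 156 mm tall, 0.09 to 0.18 kg (may be absent). It starts upright on the tub's floor. Origin: centre of the underside of its cup (48 mm wide, 40 high), z up the handle. Strip handle 14 mm wide, 4 thick rises at the cup's side (x = 24.5 mm) to a hook. Released, it swings and hangs 20 to 30 degrees out of plumb. Its y runs along the bar when it hangs
- dipper_yellow_hook (a point): middle of the underside of the yellow dipper's hook arch, which rests on the bar (dipper x = 38.5, z = 111 mm). The square hook opens downward: gap from x = 26.5 (handle) to 50.5 mm, arch 5 mm thick, outer leg 4 mm thick reaching down to z = 81 mm
- dipper_yellow_grip (a point): middle of the yellow plastic grip above the hook: 26 mm (dipper x) by 14 mm thick (dipper y) by 40 mm high, from z = 116 to 156 mm; this point at x = 38.5, z = 136 mm
- dipper_green: steel dipper with green grip, 156 mm tall, 0.09 to 0.18 kg (may be absent). It starts upright on the tub's floor. Origin: centre of the underside of its cup (48 mm wide, 40 high), z up the handle. Strip handle 14 mm wide, 4 thick rises at the cup's side (x = 24.5 mm) to a hook. Released, it swings and hangs 20 to 30 degrees out of plumb. Its y runs along the bar when it hangs
- dipper_green_hook (a point): middle of the underside of the green dipper's hook arch, which rests on the bar (dipper x = 38.5, z = 111 mm). The square hook opens downward: gap from x = 26.5 (handle) to 50.5 mm, arch 5 mm thick, outer leg 4 mm thick reaching down to z = 81 mm
- dipper_green_grip (a point): middle of the green plastic grip above the hook: 26 mm (dipper x) by 14 mm thick (dipper y) by 40 mm high, from z = 116 to 156 mm; this point at x = 38.5, z = 136 mm
- jar_side: bystander: ink jar with yellow lid, red ink, 70 mm wide, 76 mm high, origin under its centre; leave alone
- jar_back: bystander: ink jar with yellow lid, dark ink, 70 mm wide, 76 mm high, origin under its centre; leave alone
- amber_bottle: bystander: brown bottle with black cap, 42 mm wide, 85 mm high, origin under its centre; leave alone

How it is judged:
On the way, in this order (a step that is already met when the one before it is completed fails the run):
1. the cover stands upright on the bench, released (height (world z) of cover below 0.008 m and angle between cover's own z axis and vertical below 0.06 rad and linear speed of cover below 0.03 m/s and contact force between the fingers and cover below 0.1 N), for 0.2 s.
2. every dipper present hangs on the bar by its hook, released and settled (y of dipper_red_hook in the frame of drip_stand between -0.02 and 0.02 m and x of dipper_red_hook in the frame of drip_stand between -0.155 and 0.155 m and z of dipper_red_hook in the frame of drip_stand between 0.208 and 0.235 m and contact force between each of dipper_red, dipper_yellow, dipper_green and drip_stand above 0.3 N and angle between each of dipper_red, dipper_yellow, dipper_green's own z axis and vertical below 0.8 rad and linear speed of each of dipper_red, dipper_yellow, dipper_green below 0.08 m/s and angular speed of each of dipper_red, dipper_yellow, dipper_green below 0.8 rad/s and contact force between the fingers and dipper_red below 0.1 N and y of dipper_yellow_hook in the frame of drip_stand between -0.02 and 0.02 m and x of dipper_yellow_hook in the frame of drip_stand between -0.155 and 0.155 m and z of dipper_yellow_hook in the frame of drip_stand between 0.208 and 0.235 m and contact force between the fingers and dipper_yellow below 0.1 N and y of dipper_green_hook in the frame of drip_stand between -0.02 and 0.02 m and x of dipper_green_hook in the frame of drip_stand between -0.155 and 0.155 m and z of dipper_green_hook in the frame of drip_stand between 0.208 and 0.235 m and contact force between the fingers and dipper_green below 0.1 N), for 0.2 s.
At the end, for the whole second after the job is handed in: every dipper present hangs still by its hook on the bar (arch within 20 mm of the bar sideways, 12 mm below to 15 mm above its top; tilt under 0.8 rad); the cover is at rest level on the tub's ledge (height within 5 mm, centre within 15 mm, direction within 0.12 rad) (all of step 2 and z of cover in the frame of tub between 0.096 and 0.105 m and horizontal distance between cover and tub below 0.015 m and angle between cover's own z axis and vertical below 0.04 rad and angle between the x axis of cover and the x axis of tub, either way round below 0.12 rad and linear speed of cover below 0.03 m/s and contact force between the fingers and cover below 0.1 N); the robot touches nothing.
It fails at once if a dipper falls over or drops off and lies on its side (angle between any of dipper_red, dipper_yellow, dipper_green's own z axis and vertical above 1.2 rad).
It fails at once if a dipper is dropped or rammed on to the stand with over 40 N (contact force between any of dipper_red, dipper_yellow, dipper_green and drip_stand above 40 N).
It fails at once if a bystander jar or bottle is pushed more than 50 mm or tipped over (distance of any of jar_side, jar_back, amber_bottle from where it was at the start of the episode above 0.05 m or angle between any of jar_side, jar_back, amber_bottle's own z axis and vertical above 0.6 rad).
Of dipper_red, dipper_yellow, dipper_green only 2 to 3 are there at a start; the rules pass over those that are not, and their reading is None.
At some moment in a run one of cover may be knocked a few centimetres aside while the robot is not near it.
It also fails if it takes over 210 s, if anything falls off the work surface, if the arm or the gripper's body presses on something with over 40 N, if the wrist force passes 120 N, or if a joint passes its speed limit or range.

ROBOT

A 7-joint arm with a two-finger parallel gripper is mounted at the origin on a cart in front of the work surface, level with it; the furniture and walls round the work are solid. World frame = base frame: x ahead of the robot, y to its left, z up, the work surface at z = 0. Lengths are in m, angles in rad, forces in N, time in s.
With the tool pointing down it reaches from about 0.425 to 0.925 m from the base axis. Payload 6.8 kg.
Tool frame: the origin (TCP) lies at the very end of the fingers, on their centre line; the grasp point (between the pads) lies 19 mm behind it; z points along the fingers, y is the line along which they close (so a half turn about z gives the same grasp; the last joint's range is limited). The gripper opens to 88 mm and grips with 3 to 60 N. Pads are 20 mm wide; open, the fingers measure 115 mm over their backs; the gripper's body (75 mm by 178 mm) begins 61 mm behind the grasp point.
Start: joints at [-1.429, 0.477, 0.022, 1.555, -0.011, 1.109, -0.083], TCP at [0.167, 0.654, 0.223] pointing down, gripper open.
Joint ranges: [-2.96, 2.96], [-0.34, 2.1], [-1.41, 1.46], [0.24, 2.44], [-1.37, 4.51], [0.17, 1.92], [-2.96, 2.96]. Speed limits (rad/s): [2.39, 2.39, 3.14, 3.14, 3.14, 3.14, 3.14].

INTERFACE

Orientations are given as [roll, pitch, yaw] about the fixed x, y, z axes, in that order (R = Rz(yaw) Ry(pitch) Rx(roll)).
In Python, from workcell import env, cams gives the robot as it stands. The module is installed in compiled form; this text tells all that it offers.
- The arm moves only by the shell command python3 -m jog 'ROWS' [FORCE]. ROWS is JSON, a list that holds one entry, the list of rows, each a list of 7 numbers: the shift along the tool's x, y, z in mm, then the turn, a rotation vector about the tool's x, y, z in degrees, then the finger opening in mm, from 0 to 87.8. A call has 1 to 5 rows; each row shifts and turns the commanded pose from where the row before left it, along the tool's axes as they then stand; what a row does not reach is not made up. A row lasts 1/8 s, in which the tool goes at most 62.5 mm and 10.7 degrees, less where a joint would pass 70% of its speed; a pose out of reach is approached as far as the arm can. A call with a gripper value outside its range is refused whole. The fingers move at their own pace and stop on an object; FORCE is the grip in N (left out, the last holds). Time passes only in rows, so rows that do not move let the fingers close. It gives the time, the measured TCP pose, the force, the opening and the grip force at its end, in the units of the state.
- env.sense(): the state, without advancing time (a new reading comes with each control period).
- cams.read_camera(name): name is "side" or "top" or "wrist"; returns (picture, depth): 400x640x3 uint8, red, green, blue; 400x640 float32, m along the optical axis (not along the pixel's ray), 0 where there is no reading.
- cams.camera_params(name): a dict with "fx", "fy", "cx", "cy" (pixels), "dist_coeffs" ([k1, k2, p1, p2, k3] as OpenCV has them; the pictures are not rectified), "R" (3x3) and "t" (3): a world point X has camera coordinates R X + t. Camera axes: x right, y down, z forward; pixel columns grow to the right and rows downward; lengths in m; the calibration is good to about 2 mm. A picture is of the moment at which its call begins: read the wrist's pose just before it. camera_params takes no time and is no camera call; for the wrist camera it gives the pose at the moment of the call.
- env.job_done(): hands the job in; it is judged then, once.
The state is a dict: "clock": time; "q": joint angles; "dq": joint speeds; "tau": joint torques, N m; "position": TCP position; "eef_rot": TCP orientation; "ft_force": force on the tool from outside, world axes, zero at the start; "moment": the same for the moment, N m; "grip_width": opening from 0.0 (shut) to 1.0 (fully open); "finger_force": force on a finger pad.
Only numpy, scipy, OpenCV 4.12 (cv2) and the standard library are available. Lean on these libraries where they do the work, as an engineer would, in place of code of your own. Each camera call takes 0.05 s, during which the arm holds its last target. There are 200 camera calls.

## Working session

There is one attempt and no reset: what is moved stays moved. The work goes in short steps, Python scripts to look and compute and a shell command to move; the robot and the scene stay as the last step left them, time stands still between calls to the robot, and variables do not carry over. Pictures are saved under pics/ and viewed, at most 14 in all, crops included, and the job is handed in when it is done.

```bash
mkdir -p pics; cat > h.py <<'E'
import numpy as np, cv2
from workcell import env, cams
from scipy.spatial.transform import Rotation as Ro
def cloud(n):
    im,d=cams.read_camera(n); p=cams.camera_params(n)
    K=np.array([[p['fx'],0,p['cx']],[0,p['fy'],p['cy']],[0,0,1]])
    v,u=np.mgrid[0:400,0:640]
    pts=cv2.undistortPoints(np.stack([u,v],-1).reshape(-1,1,2).astype(float),K,np.array(p['dist_coeffs'])).reshape(400,640,2)
    c=np.dstack([pts,np.ones((400,640))])*d[...,None]
    X=(c-np.array(p['t']))@np.array(p['R'])
    X[d==0]=np.nan
    return im,X
def save(n,im): cv2.imwrite('pics/'+n+'.png',cv2.cvtColor(im,cv2.COLOR_RGB2BGR))
def st():
    s=env.sense(); print({k:np.round(s[k],3).tolist() for k in ('clock','position','eef_rot','ft_force','grip_width','finger_force')}); return s
E
python3 - <<'E'
from h import *
st()
a,X=cloud('top'); b,Y=cloud('side')
np.savez('/tmp/c0.npz',a=a,X=X,b=b,Y=Y)
save('top0',a); save('side0',b)
E
```

```text
{'clock': 0.0, 'position': [0.167, 0.653, 0.222], 'eef_rot': [-3.14, 0.0, 2.892], 'ft_force': [0.841, -0.514, 0.245], 'grip_width': 0.997, 'finger_force': 0.0}
```

View pics/top0.png

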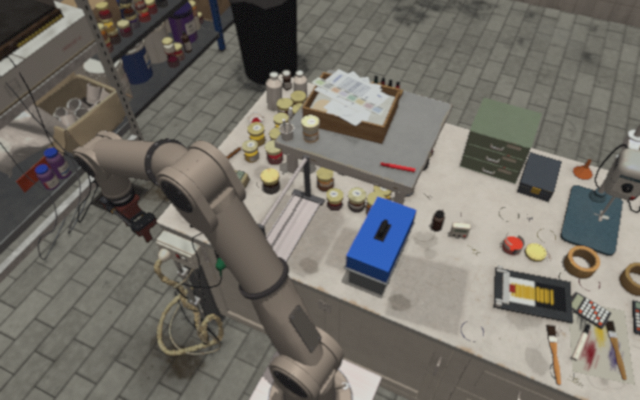

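View pics/side0.png

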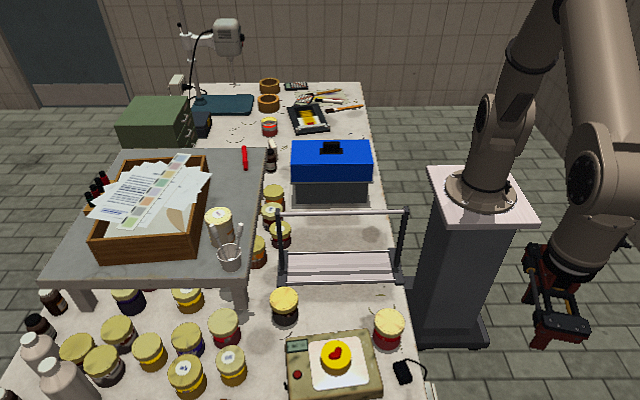

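The top view shows the cover (about 383,235, knob at 383,230), with the stand left of it, half behind the arm. The side view shows the bar from (280,212) to (405,210).

```bash
python3 - <<'E'
from h import *
z=np.load('/tmp/c0.npz')
for n,im,X in (('top',z['a'],z['X']),('side',z['b'],z['Y'])):
    i=im.astype(int); H=X[...,2]
    m=(i[...,2]>i[...,0]+60)&(i[...,2]>i[...,1]+30)&(H>.155)&(H<.19)&(X[...,0]>.2)&(X[...,0]<.9)&(abs(X[...,1])<.4)
    P=X[m]; (c,sz,an)=cv2.minAreaRect(P[:,:2].astype(np.float32))
    print(n,'cover top',len(P),np.median(P[:,2]),c,sz,an)
    near=(np.hypot(X[...,0]-c[0],X[...,1]-c[1])<.06)&(H>.18)&(H<.22)
    Q=X[near]; print(' knob',len(Q),np.nanmean(Q,0) if len(Q) else '', Q[:,2].max() if len(Q) else '', cv2.minAreaRect(Q[:,:2].astype(np.float32)) if len(Q)>3 else '')
    m=(H>.195)&(H<.235)&(X[...,1]>c[1]+.09)&(X[...,1]<c[1]+.5)&(X[...,0]>.25)&(X[...,0]<.85)&(i.max(2)-i.min(2)<25)
    v,u=np.nonzero(m); P=X[m]; print(' bar',len(P),[ (int(a),int(b),*np.round(p,3)) for a,b,p in list(zip(u,v,P))[::max(1,len(P)//14)]])
E
```

```text
top cover top 2778 0.17000188438003166 (0.5168724060058594, -0.00837811827659607) (0.1374904215335846, 0.2639743983745575) 89.76229095458984
 knob 109 [ 0.51101201 -0.00906399  0.19827793] 0.20974965163717071 ((0.5071188807487488, -0.015450835227966309), (0.07130920141935349, 0.044438041746616364), 41.589656829833984)
 bar 598 [(302, 112, np.float64(0.849), np.float64(0.439), np.float64(0.233)), (282, 127, np.float64(0.774), np.float64(0.484), np.float64(0.206)), (305, 130, np.float64(0.768), np.float64(0.386), np.float64(0.235)), (313, 132, np.float64(0.781), np.float64(0.361), np.float64(0.223)), (284, 135, np.float64(0.743), np.float64(0.459), np.float64(0.203)), (311, 137, np.float64(0.771), np.float64(0.365), np.float64(0.207)), (306, 158, np.float64(0.656), np.float64(0.326), np.float64(0.224)), (303, 164, np.float64(0.636), np.float64(0.328), np.float64(0.213)), (294, 174, np.float64(0.577), np.float64(0.332), np.float64(0.22)), (286, 184, np.float64(0.528), np.float64(0.335), np.float64(0.22)), (283, 193, np.float64(0.49), np.float64(0.326), np.float64(0.22)), (275, 203, np.f
[... 915 characters left out ...]
p.float64(0.222)), (366, 213, np.float64(0.442), np.float64(0.339), np.float64(0.215)), (327, 214, np.float64(0.539), np.float64(0.339), np.float64(0.213)), (307, 215, np.float64(0.588), np.float64(0.34), np.float64(0.212)), (276, 221, np.float64(0.665), np.float64(0.349), np.float64(0.201)), (224, 234, np.float64(0.781), np.float64(0.411), np.float64(0.22)), (227, 241, np.float64(0.778), np.float64(0.409), np.float64(0.195)), (239, 248, np.float64(0.741), np.float64(0.453), np.float64(0.218)), (221, 253, np.float64(0.783), np.float64(0.455), np.float64(0.204)), (239, 260, np.float64(0.74), np.float64(0.473), np.float64(0.2)), (228, 266, np.float64(0.762), np.float64(0.49), np.float64(0.2))]
```

```bash
python3 -m jog '[[[0,0,-50,0,0,-7.2,87],[0,0,-50,0,0,-7.1,87],[-20,-40,-30,0,0,0,87],[-30,-54,0,0,0,0,87],[-30,-54,0,0,0,0,87]]]' 20; python3 -m jog '[[[-30,-54,0,0,0,0,87],[-30,-54,0,0,0,0,87],[-30,-54,0,0,0,0,87],[-30,-54,0,0,0,0,87],[-30,-54,0,0,0,0,87]]]'; python3 -m jog '[[[-30,-54,0,0,0,0,87],[-30,-54,0,0,0,0,87],[-30,-54,0,0,0,0,87],[0,0,0,0,0,0,87],[0,0,0,0,0,0,87]]]'; python3 - <<'E'
from h import *
s=st(); print(np.round(s['q'],2))
E
```

```text
clock: 0.72
position: [0.2476, 0.5044, 0.3526]
eef_rot: [3.141, 0.0, -3.141]
ft_force: [1.5, 1.5, 0.5]
grip_width: 0.99
finger_force: 0.0
clock: 1.35
position: [0.3972, 0.2339, 0.3525]
eef_rot: [3.141, -0.0, 3.141]
ft_force: [0.1, 0.9, 0.8]
grip_width: 0.988
finger_force: 0.0
clock: 1.98
position: [0.4863, 0.0746, 0.3523]
eef_rot: [3.141, -0.001, 3.142]
ft_force: [-1.6, 0.8, -0.2]
grip_width: 0.991
finger_force: 0.0
{'clock': 1.975, 'position': [0.486, 0.075, 0.352], 'eef_rot': [3.141, -0.001, 3.142], 'ft_force': [-1.609, 0.819, -0.209], 'grip_width': 0.991, 'finger_force': 0.0}
[-0.71  0.05  0.45  1.83 -0.02  1.27  1.32]
```

```bash
python3 - <<'E'
from h import *
for n in ('wrist','top','side'):
    im,X=cloud(n); i=im.astype(int); H=X[...,2]
    if n=='wrist': save('w1',im)
    m=(i[...,2]>i[...,0]+60)&(i[...,2]>i[...,1]+30)&(H>.155)&(H<.19)&(X[...,0]>.2)&(X[...,0]<.9)&(abs(X[...,1])<.4)
    P=X[m]
    if len(P)>50: print(n,len(P),np.median(P[:,2]),cv2.minAreaRect(P[:,:2].astype(np.float32)))
    near=(np.hypot(X[...,0]-.517,X[...,1]+.004)<.06)&(H>.19)&(H<.215)&(i.max(2)<70)
    Q=X[near]
    if len(Q)>5: print(' knob',len(Q),np.median(Q,0),cv2.minAreaRect(Q[:,:2].astype(np.float32)))
    m=(H>.212)&(H<.228)&(abs(X[...,1]-.335)<.02)&(X[...,0]>.36)&(X[...,0]<.64)
    P=X[m]
    if len(P)>50: print(' bar',len(P),np.polyfit(P[:,0],P[:,1],1),np.median(P,0))
E
```

```text
wrist 22174 0.16872177930378846 ((0.5152486562728882, -0.003297857940196991), (0.13737118244171143, 0.2569325864315033), 89.98263549804688)
 knob 766 [ 0.51190855 -0.00142495  0.20181962] ((0.5137110948562622, -0.003156319260597229), (0.05188718065619469, 0.01548084244132042), 0.28899210691452026)
 bar 2915 [0.01759138 0.32367421] [0.45995256 0.33135367 0.21724645]
top 2749 0.169991836405716 ((0.517469048500061, -0.008335322141647339), (0.13705448806285858, 0.26445186138153076), 89.90164947509766)
 knob 71 [ 0.50860344 -0.00980882  0.20246637] ((0.5122113227844238, -0.007845491170883179), (0.01535674836486578, 0.04947296157479286), 89.6270523071289)
 bar 102 [0.01166866 0.32424742] [0.5737312  0.33035342 0.21744016]
side 1942 0.16951641452060584 ((0.5172725915908813, -0.001246526837348938), (0.14321859180927277, 0.25587770342826843), 89.6343765258789)
 knob 87 [0.51629452 0.00238966 0.19945059] ((0.5160821676254272, 0.0015957774594426155), (0.016423972323536873, 0.05030108988285065), 85.08155822753906)
 bar 502 [0.01497744 0.33061634] [0.4966245  0.33849608 0.21813878]
```

View pics/w1.png

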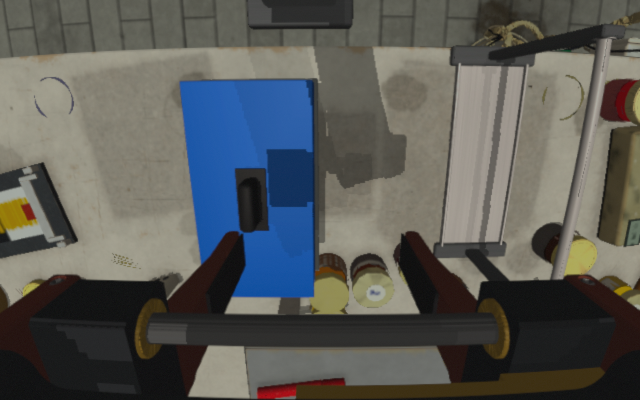

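The wrist view shows the cover, the knob at (250,200) and the bar at right. The cover lies at (0.515,-0.003) with a yaw of about 0.

```bash
python3 -m jog '[[[-15,-39,20,0,0,0,87],[-14,-39,40,0,0,0,70],[0,0,50,0,0,0,60],[0,0,46,0,0,0,50],[0,0,20,0,0,0,50]]]' 30; python3 -m jog '[[[0,0,0,0,0,0,50],[0,0,0,0,0,0,8],[0,0,0,0,0,0,8],[0,0,0,0,0,0,8],[0,0,0,0,0,0,8]]]' 30;
```

```text
clock: 2.75
position: [0.5139, -0.0027, 0.174]
eef_rot: [-3.141, -0.004, -3.139]
ft_force: [0.2, 0.4, 0.9]
grip_width: 0.587
finger_force: 0.0
clock: 3.38
position: [0.516, -0.004, 0.1772]
eef_rot: [3.141, 0.001, 3.141]
ft_force: [-0.7, -0.5, 2.9]
grip_width: 0.18
finger_force: 30.0
```

```bash
python3 -m jog '[[[0,0,-4,0,0,0,8],[0,0,-10,0,0,0,8],[0,0,-20,0,0,0,8],[0,0,-30,0,0,0,8],[0,0,-36,0,0,0,8]]]' 30; python3 - <<'E'
from h import *
z=np.load('/tmp/c0.npz');X=z['X']
m=(X[...,2]>.012)&(X[...,2]<.15)&(X[...,1]<-.1)&(X[...,1]>-.5)&(X[...,0]>.3)&(X[...,0]<.8)
P=X[m]
for x in np.arange(.3,.7,.04):
    for lo in (-.42,-.36,-.3,-.24,-.18):
        q=P[(P[:,0]>=x)&(P[:,0]<x+.04)&(P[:,1]>lo)&(P[:,1]<lo+.06)]
        if len(q)>2: print(round(x,2),lo,len(q),np.round(q.max(0),3),round(q[:,2].mean(),3))
E
```

```text
clock: 4.0
position: [0.5151, -0.0042, 0.2776]
eef_rot: [-3.141, -0.001, 3.141]
ft_force: [0.2, 0.2, -2.3]
grip_width: 0.179
finger_force: 30.0
0.5 -0.42 71 [ 0.54  -0.397  0.038] 0.024
0.54 -0.42 100 [ 0.58  -0.39   0.033] 0.018
0.58 -0.42 121 [ 0.62  -0.38   0.032] 0.02
0.62 -0.42 130 [ 0.657 -0.373  0.04 ] 0.024
```

```bash
python3 -m jog '[[[7,-30,0,0,0,0,8],[7,-50,0,0,0,0,8],[7,-50,0,0,0,0,8],[7,-50,0,0,0,0,8],[7,-35,0,0,0,0,8]]]' 30; python3 -m jog '[[[0,-16,0,0,0,0,8],[0,0,30,0,0,0,8],[0,0,50,0,0,0,8],[0,0,50,0,0,0,8],[0,0,30,0,0,0,8]]]'; python3 -m jog '[[[0,0,16,0,0,0,8],[0,0,10,0,0,0,8],[0,0,6,0,0,0,8],[0,0,3,0,0,0,8],[0,0,0,0,0,0,8]]]'
```

```text
clock: 4.62
position: [0.4797, -0.2215, 0.2772]
eef_rot: [-3.141, 0.0, 3.139]
ft_force: [-0.3, -0.2, -2.7]
grip_width: 0.181
finger_force: 30.0
clock: 5.25
position: [0.4796, -0.2343, 0.1147]
eef_rot: [3.141, -0.003, -3.142]
ft_force: [0.4, 0.4, -3.9]
grip_width: 0.182
finger_force: 30.0
clock: 5.88
position: [0.481, -0.2351, 0.0821]
eef_rot: [-3.142, 0.001, 3.141]
ft_force: [0.1, -0.5, -3.0]
grip_width: 0.183
finger_force: 30.0
```

```bash
python3 -m jog '[[[0,0,2,0,0,0,8],[0,0,2,0,0,0,8],[0,0,1,0,0,0,8],[0,0,0,0,0,0,8]]]'
```

```text
clock: 6.38
position: [0.4807, -0.235, 0.0772]
eef_rot: [3.141, 0.0, 3.141]
ft_force: [-2.7, 2.4, 4.7]
grip_width: 0.177
finger_force: 30.0
```

Touching down. I'll release, raise the arm and look into the tub.

```bash
python3 -m jog '[[[0,0,0,0,0,0,20],[0,0,0,0,0,0,40],[0,0,0,0,0,0,50],[0,0,0,0,0,0,50],[0,0,-10,0,0,0,50]]]'; python3 -m jog '[[[0,0,-50,0,0,0,50],[0,0,-60,0,0,0,50],[0,30,-60,0,0,0,50],[0,60,-60,0,0,0,50],[0,60,-30,0,0,0,50]]]';  python3 -m jog '[[[0,10,0,0,0,0,50],[0,0,0,0,0,0,50],[0,0,0,0,0,0,50]]]'; python3 - <<'E'
from h import *
st()
for n in ('wrist','top','side'):
    im,X=cloud(n); np.savez(f'/tmp/d_{n}.npz',im=im,X=X)
    if n!='top': save('b_'+n,im)
E
```

```text
clock: 7.0
position: [0.4801, -0.2348, 0.0865]
eef_rot: [3.141, -0.001, 3.141]
ft_force: [0.9, -0.7, -0.6]
grip_width: 0.567
finger_force: 0.0
clock: 7.62
position: [0.481, -0.107, 0.3277]
eef_rot: [3.141, 0.004, 3.138]
ft_force: [0.7, 0.9, -0.3]
grip_width: 0.568
finger_force: 0.0
clock: 8.0
position: [0.48, -0.0987, 0.324]
eef_rot: [-3.141, -0.001, 3.139]
ft_force: [0.2, 0.0, -0.6]
grip_width: 0.57
finger_force: 0.0
{'clock': 8.0, 'position': [0.48, -0.099, 0.324], 'eef_rot': [-3.141, -0.001, 3.139], 'ft_force': [0.202, 0.048, -0.608], 'grip_width': 0.57, 'finger_force': 0.0}
```

View pics/b_wrist.png

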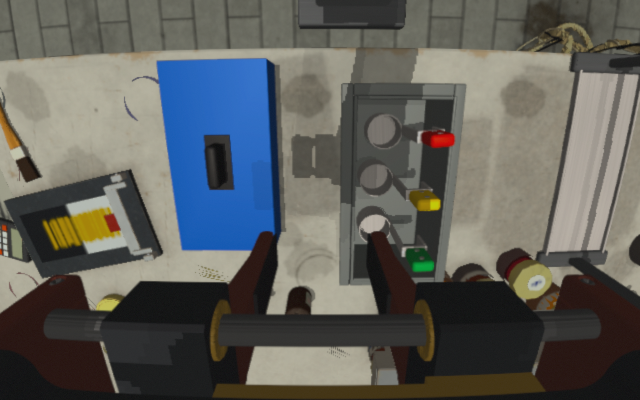

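All three dippers are there: red (440,138), yellow (427,201) and green (420,260), each with its cup toward -y. Next I'll measure the grips, the tub rim and the bar.

```bash
cat > m.py <<'E'
from h import *
def grips(im,X,lo=.12,hi=.17):
    h=cv2.cvtColor(im,cv2.COLOR_RGB2HSV); out={}
    for n,(a,b) in dict(red=(0,6),yellow=(20,32),green=(50,85)).items():
        m=(((h[...,0]>=a)&(h[...,0]<=b))|((n=='red')&(h[...,0]>174)))&(h[...,1]>130)&(h[...,2]>60)&(X[...,2]>lo)&(X[...,2]<hi)&(X[...,0]>.35)&(X[...,0]<.66)&(X[...,1]>-.08)&(X[...,1]<.06)
        P=X[m]
        if len(P)<10: print(n,'none'); continue
        T=P[P[:,2]>np.percentile(P[:,2],97)-.006]
        print(n,len(P),'ztop',round(np.percentile(P[:,2],97),4),len(T),[np.round(v,4) for v in cv2.minAreaRect(T[:,:2].astype(np.float32))])
E
python3 - <<'E'
from m import *
for n in ('wrist','top','side'):
    z=np.load(f'/tmp/d_{n}.npz'); im,X=z['im'],z['X']; H=X[...,2]; i=im.astype(int)
    print(n); grips(im,X)
    m=(H>.104)&(H<.116)&(abs(X[...,0]-.515)<.15)&(abs(X[...,1]+.003)<.09)&(i.max(2)-i.min(2)<25)
    P=X[m]; print(' rim',len(P),cv2.minAreaRect(P[:,:2].astype(np.float32)), np.round(np.percentile(P,[1,99],axis=0),3).tolist())
    m=(H>.16)&(H<.25)&(abs(X[...,1]-.335)<.03)&(X[...,0]>.33)&(X[...,0]<.68)&(i.max(2)-i.min(2)<40)
    P=X[m]
    if len(P)>20: print(' bar',len(P),np.percentile(P[:,0],[0,2,98,100]))
    m=(H>.04)&(H<.09)&(X[...,0]>.33)&(X[...,0]<.75)&(X[...,1]>-.2)&(X[...,1]<.3)
E
```

```text
wrist
red 464 ztop 0.1608 322 [array([0.4403, 0.0244]), array([0.0143, 0.0264]), np.float64(5.0696)]
yellow 491 ztop 0.1602 279 [array([0.5095, 0.0163]), array([0.0145, 0.0239]), np.float64(3.0884)]
green 337 ztop 0.1602 238 [array([0.5838, 0.017 ]), array([0.0135, 0.0253]), np.float64(3.2622)]
 rim 1986 ((0.5143033862113953, -0.0030814968049526215), (0.2380179464817047, 0.1186654269695282), 0.16254374384880066) [[0.395, -0.062, 0.104], [0.632, 0.056, 0.115]]
top
red 59 ztop 0.1636 25 [array([0.4392, 0.0205]), array([0.0165, 0.023 ]), np.float64(5.5256)]
yellow 59 ztop 0.1635 20 [array([0.5102, 0.0135]), array([0.0238, 0.0138]), np.float64(75.5064)]
green 29 ztop 0.1679 7 [array([0.5807, 0.0118]), array([0.0185, 0.0082]), np.float64(87.8535)]
 rim 386 ((0.5129320621490479, -0.006933987140655518), (0.14338241517543793, 0.2639542818069458), 89.83425903320312) [[0.388, -0.077, 0.104], [0.643, 0.062, 0.116]]
 bar 280 [0.33517418 0.33560078 0.66538804 0.67360109]
side
red 55 ztop 0.1607 23 [array([0.4405, 0.0279]), array([0.0241, 0.0128]), np.float64(85.6078)]
yellow 51 ztop 0.1631 17 [array([0.5114, 0.0195]), array([0.022 , 0.0096]), np.float64(87.4608)]
green 29 ztop 0.1624 19 [array([0.5869, 0.0204]), array([0.0126, 0.0229]), np.float64(10.8736)]
 rim 323 ((0.5167153477668762, -0.00101407989859581), (0.23800122737884521, 0.12368632853031158), 0.2508217692375183) [[0.398, -0.062, 0.104], [0.635, 0.06, 0.115]]
 bar 889 [0.33557954 0.33770588 0.66627481 0.66815565]
```

```bash
python3 -m jog '[[[0,0,0,0,0,10.6,40],[0,0,0,0,0,10.6,40],[0,0,0,0,0,10.6,40],[0,0,0,0,0,10.6,40],[0,0,0,0,0,10.6,40]]]' 35; python3 -m jog '[[[0,0,0,0,0,10.6,40],[0,0,0,0,0,10.6,40],[0,0,0,0,0,10.6,40],[0,0,0,0,0,0.2,40],[0,0,0,0,0,0,40]]]'; python3 - <<'E'
from m import *
s=st(); print(np.round(s['q'],2))
im,X=cloud('wrist'); grips(im,X); save('w3',im)
H=X[...,2]
m=(H>.2)&(H<.24)&(abs(X[...,1]-.335)<.03)&(X[...,0]>.36)&(X[...,0]<.64)
P=X[m]; print(len(P), np.polyfit(P[:,0],P[:,1],1) if len(P)>20 else '')
E
```

```text
clock: 8.78
position: [0.4805, -0.0979, 0.3243]
eef_rot: [-3.141, -0.0, 2.208]
ft_force: [0.2, -0.1, -0.8]
grip_width: 0.456
finger_force: 0.0
clock: 9.4
position: [0.4806, -0.0974, 0.3245]
eef_rot: [-3.141, 0.0, 1.66]
ft_force: [0.1, -0.5, -0.3]
grip_width: 0.459
finger_force: 0.0
{'clock': 9.4, 'position': [0.481, -0.097, 0.325], 'eef_rot': [-3.141, 0.0, 1.66], 'ft_force': [0.089, -0.5, -0.339], 'grip_width': 0.459, 'finger_force': 0.0}
[-0.61  0.07  0.74  1.89 -0.05  1.21  0.23]
red 442 ztop 0.161 409 [array([0.4403, 0.0248]), array([0.0135, 0.0258]), np.float64(4.1331)]
yellow 449 ztop 0.1607 376 [array([0.5093, 0.0173]), array([0.0133, 0.0247]), np.float64(4.207)]
green 465 ztop 0.1606 386 [array([0.5842, 0.018 ]), array([0.0142, 0.0263]), np.float64(1.2308)]
0
```

```bash
python3 -m jog '[[[40,-10,20,0,0,0,40],[40,-10,20,0,0,0,40],[35,-9,20,0,0,0,40],[10,0,10,0,0,0,40],[0,0,0,0,0,0,40]]]'; python3 -m jog '[[[0,0,50,0,0,0,40],[0,0,50,0,0,0,40],[0,0,20,0,0,0,40],[0,0,10,0,0,0,40],[0,0,0,0,0,0,40]]]'; python3 -m jog '[[[0,0,0,0,0,0,10],[0,0,0,0,0,0,10],[0,0,0,0,0,0,10],[0,0,0,0,0,0,10]]]'
```

```text
clock: 10.07
position: [0.441, 0.0248, 0.2545]
eef_rot: [-3.141, 0.001, 1.659]
ft_force: [-0.1, -0.4, 0.7]
grip_width: 0.455
finger_force: 0.0
clock: 10.7
position: [0.4417, 0.0242, 0.125]
eef_rot: [3.141, 0.0, 1.657]
ft_force: [-0.4, 0.5, 0.1]
grip_width: 0.458
finger_force: 0.0
clock: 11.2
position: [0.4413, 0.0253, 0.1252]
eef_rot: [3.141, -0.001, 1.658]
ft_force: [0.3, 1.3, 5.3]
grip_width: 0.155
finger_force: 35.0
```

```bash
python3 -m jog '[[[0,0,-10,0,0,0,10],[0,0,-30,0,0,0,10],[0,0,-50,0,0,0,10],[0,0,-50,0,0,0,10],[0,0,-50,0,0,0,10]]]'; python3 -m jog '[[[30,0,0,0,0,-4,10],[40,0,0,0,0,0,10],[40,0,0,0,0,0,10],[0,0,0,0,0,0,10],[0,0,0,0,0,0,10]]]'; python3 - <<'E'
from m import *
s=st(); p=np.array(s['position']); R=Ro.from_euler('xyz',s['eef_rot']).as_matrix()
for n in('wrist','side'):
  im,X=cloud(n); save('w4'+n,im); H=X[...,2]
  m=(H>.2)&(H<.24)&(abs(X[...,1]-.335)<.03)&(X[...,0]>.36)&(X[...,0]<.64)
  P=X[m]; print(n,len(P), np.polyfit(P[:,0],P[:,1],1) if len(P)>20 else '', np.median(P,0),np.percentile(P[:,2],97))
E
```

```text
clock: 11.82
position: [0.4403, 0.0245, 0.3166]
eef_rot: [-3.142, -0.0, 1.657]
ft_force: [1.1, 0.3, -1.8]
grip_width: 0.155
finger_force: 35.0
clock: 12.45
position: [0.4251, 0.1337, 0.3137]
eef_rot: [-3.14, 0.001, 1.729]
ft_force: [0.1, -0.5, -1.2]
grip_width: 0.156
finger_force: 35.0
{'clock': 12.45, 'position': [0.425, 0.134, 0.314], 'eef_rot': [-3.14, 0.001, 1.729], 'ft_force': [0.073, -0.533, -1.152], 'grip_width': 0.156, 'finger_force': 34.997}
wrist 11  [0.63841306 0.32979624 0.21365973] 0.2162198189684927
side 535 [0.0148249  0.33070032] [0.49907542 0.33839613 0.21782889] 0.22125871244500722
```

View pics/w4wrist.png

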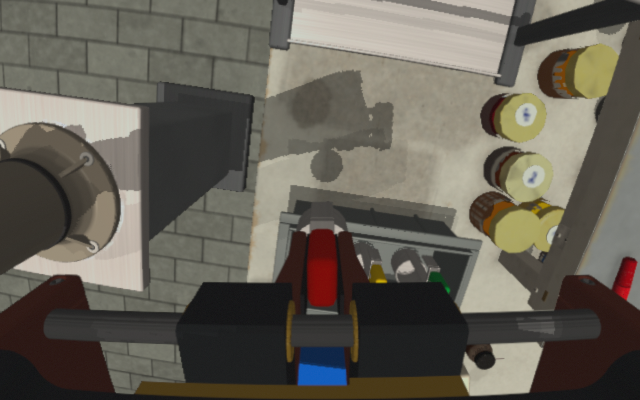

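The wrist view shows the red grip held squarely. I turned the wrong way, so I'll correct that and look at the bar from nearer.

```bash
python3 -m jog '[[[0,0,0,0,0,8.2,10],[33,-5,0,0,0,0,10],[33,-5,0,0,0,0,10],[34,-4,0,0,0,0,10],[0,0,0,0,0,0,10]]]'; python3 -m jog '[[[0,0,0,0,0,0,10],[0,0,0,0,0,0,10]]]'; python3 - <<'E'
from m import *
st()
im,X=cloud('wrist'); save('w5',im); H=X[...,2]
m=(H>.2)&(H<.235)&(abs(X[...,1]-.335)<.03)&(X[...,0]>.36)&(X[...,0]<.64)
P=X[m]; print(len(P), np.polyfit(P[:,0],P[:,1],1), np.median(P,0),np.percentile(P[:,2],97))
for x in np.arange(.36,.64,.04):
    q=P[abs(P[:,0]-x)<.02]; print(round(x,2),len(q),np.round(np.percentile(q[:,1],[2,50,98]),4),np.round(np.percentile(q[:,2],97),4)) if len(q) else 0
m=(H>.15)&(H<.26)&(abs(X[...,1]-.335)<.03)&(X[...,0]>.3)&(X[...,0]<.7); print(np.percentile(X[m][:,0],[1,99]))
E
```

```text
clock: 13.18
position: [0.41, 0.2354, 0.3144]
eef_rot: [-3.141, 0.0, 1.587]
ft_force: [-0.3, -0.4, -1.8]
grip_width: 0.156
finger_force: 35.0
clock: 13.42
position: [0.4109, 0.2323, 0.3147]
eef_rot: [-3.142, 0.0, 1.582]
ft_force: [0.6, -0.2, -1.1]
grip_width: 0.157
finger_force: 35.0
{'clock': 13.425, 'position': [0.411, 0.232, 0.315], 'eef_rot': [-3.142, 0.0, 1.582], 'ft_force': [0.621, -0.209, -1.084], 'grip_width': 0.157, 'finger_force': 34.997}
5569 [0.01647326 0.32621455] [0.49317012 0.33430051 0.21774283] 0.2195937054822198
0.36 417 [0.3272 0.3327 0.3381] 0.2199
0.4 842 [0.3274 0.3328 0.3383] 0.2196
0.44 825 [0.3279 0.3333 0.3389] 0.2196
0.48 840 [0.3287 0.3342 0.3404] 0.2197
0.52 817 [0.3293 0.3348 0.3408] 0.2196
0.56 781 [0.3298 0.3352 0.3411] 0.2196
0.6 708 [0.3305 0.336  0.3417] 0.2194
0.64 339 [0.3312 0.3367 0.3426] 0.2192
[0.33850084 0.66063917]
```

```bash
python3 -m jog '[[[30,0,0,0,0,0,10],[40,0,0,0,0,0,10],[25,0,0,0,0,0,10],[6,0,0,0,0,0,10],[0,0,0,0,0,0,10]]]'; python3 -m jog '[[[0,0,0,0,0,0,10],[0,0,0,0,0,0,10]]]'
```

```text
clock: 14.1
position: [0.4094, 0.3338, 0.3146]
eef_rot: [-3.141, 0.001, 1.584]
ft_force: [-0.0, 0.4, -1.4]
grip_width: 0.157
finger_force: 35.0
clock: 14.35
position: [0.4094, 0.3337, 0.3149]
eef_rot: [3.141, -0.0, 1.583]
ft_force: [-0.4, 1.6, -1.9]
grip_width: 0.157
finger_force: 35.0
```

```bash
python3 -m jog '[[[0,0,30,0,0,0,10],[0,0,25,0,0,0,10],[0,0,15,0,0,0,10],[0,0,8,0,0,0,10],[0,0,4,0,0,0,10]]]'; python3 -m jog '[[[0,0,0,0,0,0,10],[-0.5,0,0,0,5,0,10],[-1,0,0,0,5,0,10],[-1,0,0,0,5,0,10],[-1,0,0,0,5,0,10]]]';python3 -m jog '[[[0,0,0,0,0,0,10],[0,0,0,0,0,0,10]]]'
```

```text
clock: 14.98
position: [0.4093, 0.3348, 0.2328]
eef_rot: [3.141, -0.0, 1.584]
ft_force: [-0.0, 0.6, -2.1]
grip_width: 0.159
finger_force: 35.0
clock: 15.6
position: [0.4097, 0.3315, 0.2333]
eef_rot: [3.14, -0.353, 1.585]
ft_force: [0.2, 0.7, -2.6]
grip_width: 0.156
finger_force: 35.0
clock: 15.85
position: [0.4093, 0.3319, 0.2328]
eef_rot: [3.141, -0.348, 1.585]
ft_force: [0.6, 0.1, -1.6]
grip_width: 0.157
finger_force: 35.0
```

```bash
python3 -m jog '[[[-0.5,0,1.4,0,0,0,10],[-0.5,0,1.4,0,0,0,10],[-0.3,0,0.9,0,0,0,10],[0,0,0,0,0,0,10]]]';python3 -m jog '[[[-0.3,0,0.9,0,0,0,10],[0,0,0,0,0,0,10]]]'
```

```text
clock: 16.35
position: [0.409, 0.3323, 0.2297]
eef_rot: [3.142, -0.351, 1.586]
ft_force: [-4.7, -2.9, 9.9]
grip_width: 0.159
finger_force: 35.0
clock: 16.6
position: [0.4091, 0.3323, 0.2296]
eef_rot: [-3.142, -0.352, 1.586]
ft_force: [-6.3, -5.5, 16.3]
grip_width: 0.155
finger_force: 35.0
```

```bash
python3 -m jog '[[[0.4,0,-1.2,0,0,0,10],[0,0,0,0,0,0,10]]]';python3 -m jog '[[[0,0,0,0,0,0,10],[0,0,0,0,0,0,10],[0,0,0,0,0,0,10],[0,0,0,0,0,0,10]]]' 3; python3 -m jog '[[[0,0,0,0,0,0,14.5],[0,0,0,0,0,0,15.5],[0,0,0,0,0,0,17],[0,0,0,0,0,0,19],[0,0,0,0,0,0,22]]]'
```

```text
clock: 16.85
position: [0.409, 0.3323, 0.2297]
eef_rot: [3.141, -0.351, 1.586]
ft_force: [-3.6, -2.2, 7.9]
grip_width: 0.16
finger_force: 35.0
clock: 17.35
position: [0.4091, 0.3317, 0.2287]
eef_rot: [3.142, -0.349, 1.585]
ft_force: [-2.3, 0.0, 4.0]
grip_width: 0.158
finger_force: 3.0
clock: 17.98
position: [0.4091, 0.3313, 0.2285]
eef_rot: [3.142, -0.349, 1.584]
ft_force: [0.1, -0.5, 0.4]
grip_width: 0.244
finger_force: 0.0
```

```bash
python3 -m jog '[[[0,0,0,0,0,0,26],[0,0,0,0,0,0,32],[0,0,0,0,0,0,38],[0,0,0,0,0,0,38],[0,0,0,0,0,0,38]]]'; python3 - <<'E'
from h import *
im,X=cloud('side'); save('s6',cv2.resize(im[130:330,230:430],(600,600)))
E
```

```text
clock: 18.6
position: [0.4091, 0.3313, 0.2286]
eef_rot: [3.142, -0.349, 1.585]
ft_force: [-0.5, 0.3, 0.7]
grip_width: 0.434
finger_force: 0.0
```

View pics/s6.png

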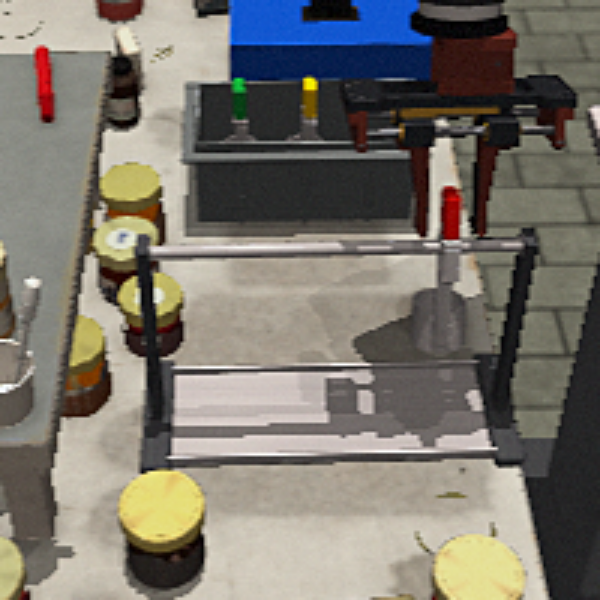

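The red dipper hangs on the bar, at (450,210) in the crop, with the fingers clear of it. Next is the yellow one.

```bash
python3 -m jog '[[[0,0,-10,0,0,0,38],[0,0,-20,0,0,0,38],[0,0,-35,0,0,0,38],[0,0,-35,0,-10,0,38],[0,0,0,0,-10,0,38]]]'; python3 -m jog '[[[-40,20,0,0,0,-2.8,38],[-50,20,0,0,0,0,38],[-50,20,0,0,0,0,38],[-50,20,0,0,0,0,38],[-50,15,0,0,0,0,38]]]'; python3 -m jog '[[[-36,0,0,0,0,0,38],[0,0,0,0,0,0,38],[0,0,0,0,0,0,38]]]'; python3 - <<'E'
from m import *
s=st(); im,X=cloud('wrist'); grips(im,X)
E
```

```text
clock: 19.27
position: [0.4122, 0.296, 0.3273]
eef_rot: [3.134, 0.0, 1.579]
ft_force: [-0.7, 0.3, -1.0]
grip_width: 0.431
finger_force: 0.0
clock: 19.9
position: [0.5182, 0.0605, 0.3234]
eef_rot: [3.14, -0.0, 1.633]
ft_force: [0.8, -0.2, 0.1]
grip_width: 0.434
finger_force: 0.0
clock: 20.27
position: [0.5197, 0.0273, 0.3229]
eef_rot: [3.141, -0.001, 1.634]
ft_force: [0.0, 0.0, 0.2]
grip_width: 0.434
finger_force: 0.0
{'clock': 20.275, 'position': [0.52, 0.027, 0.323], 'eef_rot': [3.141, -0.001, 1.634], 'ft_force': [0.006, 0.006, 0.229], 'grip_width': 0.434, 'finger_force': 0.0}
red none
yellow 345 ztop 0.161 276 [array([0.5091, 0.0177]), array([0.0128, 0.0264]), np.float64(3.047)]
green 374 ztop 0.1606 278 [array([0.5838, 0.0197]), array([0.0132, 0.0239]), np.float64(1.8311)]
```

```bash
python3 -m jog '[[[-9,-11,20,0,0,0,38],[0,0,50,0,0,0,38],[0,0,50,0,0,0,38],[0,0,40,0,0,0,38],[0,0,25,0,0,0,38]]]' 35; python3 -m jog '[[[0,0,13,0,0,0,38],[0,0,0,0,0,0,38],[0,0,0,0,0,0,10],[0,0,0,0,0,0,10],[0,0,0,0,0,0,10]]]'; python3 -m jog '[[[0,0,0,0,0,0,10]]]'
```

```text
clock: 20.95
position: [0.5083, 0.0186, 0.1356]
eef_rot: [-3.139, -0.0, 1.636]
ft_force: [-0.3, -0.5, -0.0]
grip_width: 0.431
finger_force: 0.0
clock: 21.58
position: [0.5098, 0.0171, 0.1252]
eef_rot: [3.14, -0.001, 1.633]
ft_force: [0.7, 0.6, 2.0]
grip_width: 0.16
finger_force: 35.0
clock: 21.7
position: [0.5099, 0.0171, 0.1252]
eef_rot: [3.14, -0.001, 1.633]
ft_force: [-0.7, 0.9, 4.9]
grip_width: 0.16
finger_force: 35.0
```

```bash
python3 -m jog '[[[0,0,-10,0,0,0,10],[0,0,-30,0,0,0,10],[0,0,-50,0,0,0,10],[0,0,-50,0,0,0,10],[0,0,-50,0,0,0,10]]]'; python3 -m jog '[[[30,0,0,0,0,2.7,10],[45,-2,0,0,0,0,10],[55,-2,0,0,0,0,10],[55,-2,0,0,0,0,10],[55,0,0,0,0,0,10]]]'; python3 -m jog '[[[45,0,0,0,0,0,10],[25,0,0,0,0,0,10],[0,0,0,0,0,0,10],[0,0,0,0,0,0,10]]]'
```

```text
clock: 22.32
position: [0.5087, 0.0165, 0.3164]
eef_rot: [-3.141, 0.0, 1.633]
ft_force: [1.3, 0.7, -1.3]
grip_width: 0.155
finger_force: 35.0
clock: 22.95
position: [0.4977, 0.2579, 0.315]
eef_rot: [3.142, 0.0, 1.586]
ft_force: [0.7, -0.5, -0.6]
grip_width: 0.159
finger_force: 35.0
clock: 23.45
position: [0.4978, 0.3242, 0.3146]
eef_rot: [3.141, 0.001, 1.583]
ft_force: [0.4, -0.3, -0.0]
grip_width: 0.16
finger_force: 35.0
```

```bash
python3 -m jog '[[[10,0,0,0,0,0,10],[0,0,30,0,0,0,10],[0,0,25,0,0,0,10],[0,0,15,0,0,0,10],[0,0,8,0,0,0,10]]]'; python3 -m jog '[[[0,0,4,0,0,0,10],[0,0,0,0,0,0,10]]]'; python3 -m jog '[[[-0.5,0,0,0,5,0,10],[-1,0,0,0,5,0,10],[-1,0,0,0,5,0,10],[-1,0,0,0,5,0,10],[0,0,0,0,0,0,10]]]'; python3 -m jog '[[[-0.5,0,1.4,0,0,0,10],[-0.5,0,1.4,0,0,0,10],[-0.1,0,0.2,0,0,0,10],[0,0,0,0,0,0,10]]]'
```

```text
clock: 24.08
position: [0.4971, 0.3364, 0.2361]
eef_rot: [-3.141, 0.0, 1.586]
ft_force: [0.9, 0.5, -0.7]
grip_width: 0.16
finger_force: 35.0
clock: 24.32
position: [0.4972, 0.3369, 0.233]
eef_rot: [3.141, -0.0, 1.586]
ft_force: [-0.1, 0.0, -0.7]
grip_width: 0.153
finger_force: 35.0
clock: 24.95
position: [0.4979, 0.3311, 0.2324]
eef_rot: [3.141, -0.348, 1.583]
ft_force: [0.4, 0.1, -1.3]
grip_width: 0.157
finger_force: 35.0
clock: 25.45
position: [0.497, 0.3345, 0.2301]
eef_rot: [3.141, -0.35, 1.588]
ft_force: [-1.7, -2.3, 6.5]
grip_width: 0.153
finger_force: 35.0
```

```bash
python3 -m jog '[[[0,0,0,0,0,0,10],[0,0,0,0,0,0,10],[0,0,0,0,0,0,10],[0,0,0,0,0,0,10]]]' 3; python3 -m jog '[[[0,0,0,0,0,0,14.5],[0,0,0,0,0,0,15.5],[0,0,0,0,0,0,17],[0,0,0,0,0,0,19],[0,0,0,0,0,0,22]]]'; python3 -m jog '[[[0,0,0,0,0,0,26],[0,0,0,0,0,0,32],[0,0,0,0,0,0,38],[0,0,0,0,0,0,38],[0,0,0,0,0,0,38]]]'; python3 - <<'E'
from h import *
im,X=cloud('side'); save('s7',cv2.resize(im[130:330,230:430],(600,600)))
E
```

```text
clock: 25.95
position: [0.4971, 0.3337, 0.229]
eef_rot: [3.141, -0.349, 1.587]
ft_force: [-0.1, 1.9, 4.0]
grip_width: 0.159
finger_force: 3.0
clock: 26.58
position: [0.497, 0.3332, 0.2288]
eef_rot: [-3.142, -0.349, 1.586]
ft_force: [-0.1, 0.6, 0.7]
grip_width: 0.246
finger_force: 0.0
clock: 27.2
position: [0.497, 0.3333, 0.2288]
eef_rot: [-3.142, -0.349, 1.586]
ft_force: [-0.3, -0.4, 0.0]
grip_width: 0.434
finger_force: 0.0
```

View pics/s7.png

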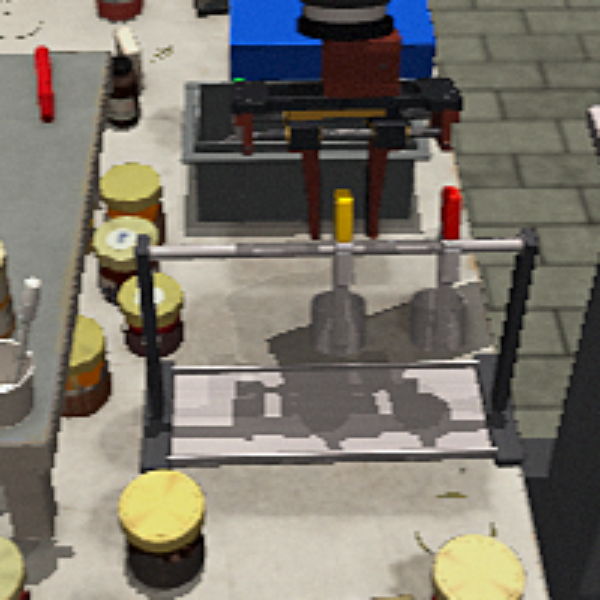

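Yellow hangs at (343,215) in the crop and red is still hanging. Now green.

```bash
python3 -m jog '[[[0,0,-10,0,0,0,38],[0,0,-20,0,0,0,38],[0,0,-35,0,0,0,38],[0,0,-35,0,-10,0,38],[0,0,0,0,-10,0,38]]]'; python3 -m jog '[[[-40,17,0,0,0,-0.8,38],[-50,17,0,0,0,0,38],[-50,17,0,0,0,0,38],[-50,17,0,0,0,0,38],[-50,16,0,0,0,0,38]]]'; python3 -m jog '[[[-30,0,0,0,0,0,38],[0,0,0,0,0,0,38],[0,0,0,0,0,0,38]]]'; python3 - <<'E'
from m import *
s=st(); im,X=cloud('wrist'); grips(im,X)
E
```

```text
clock: 27.88
position: [0.5005, 0.2971, 0.3279]
eef_rot: [3.134, 0.001, 1.581]
ft_force: [-0.2, 0.0, -1.0]
grip_width: 0.433
finger_force: 0.0
clock: 28.5
position: [0.5885, 0.0595, 0.3237]
eef_rot: [3.141, -0.0, 1.6]
ft_force: [1.1, 0.4, -0.2]
grip_width: 0.432
finger_force: 0.0
clock: 28.88
position: [0.5889, 0.0327, 0.3231]
eef_rot: [3.141, -0.001, 1.601]
ft_force: [0.5, 0.6, 0.0]
grip_width: 0.435
finger_force: 0.0
{'clock': 28.875, 'position': [0.589, 0.033, 0.323], 'eef_rot': [3.141, -0.001, 1.601], 'ft_force': [0.544, 0.551, 0.018], 'grip_width': 0.435, 'finger_force': 0.0}
red none
yellow none
green 317 ztop 0.1607 256 [array([0.585 , 0.0192]), array([0.0117, 0.025 ]), np.float64(1.4324)]
```

```bash
python3 -m jog '[[[-14,-4.5,20,0,0,0,38],[0,0,50,0,0,0,38],[0,0,50,0,0,0,38],[0,0,40,0,0,0,38],[0,0,25,0,0,0,38]]]' 35; python3 -m jog '[[[0,0,13,0,0,0,38],[0,0,0,0,0,0,38],[0,0,0,0,0,0,10],[0,0,0,0,0,0,10],[0,0,0,0,0,0,10]]]'; python3 -m jog '[[[0,0,0,0,0,0,10]]]'
```

```text
clock: 29.55
position: [0.5837, 0.0195, 0.1356]
eef_rot: [-3.139, -0.0, 1.603]
ft_force: [0.5, 0.2, -0.1]
grip_width: 0.433
finger_force: 0.0
clock: 30.18
position: [0.5853, 0.0174, 0.1256]
eef_rot: [3.14, -0.0, 1.6]
ft_force: [-0.5, -0.0, 3.0]
grip_width: 0.157
finger_force: 34.9
clock: 30.3
position: [0.5853, 0.0174, 0.1256]
eef_rot: [3.14, -0.001, 1.6]
ft_force: [-1.0, -0.4, 6.2]
grip_width: 0.155
finger_force: 34.9
```

```bash
python3 -m jog '[[[0,0,-10,0,0,0,10],[0,0,-30,0,0,0,10],[0,0,-50,0,0,0,10],[0,0,-50,0,0,0,10],[0,0,-50,0,0,0,10]]]'; python3 -m jog '[[[30,0,0,0,0,0.7,10],[45,2,0,0,0,0,10],[55,2,0,0,0,0,10],[55,2,0,0,0,0,10],[55,2,0,0,0,0,10]]]'; python3 -m jog '[[[45,0,0,0,0,0,10],[25,0,0,0,0,0,10],[0,0,0,0,0,0,10],[0,0,0,0,0,0,10]]]'
```

```text
clock: 30.92
position: [0.5843, 0.017, 0.3167]
eef_rot: [-3.141, 0.0, 1.6]
ft_force: [0.2, 1.1, -1.9]
grip_width: 0.158
finger_force: 34.9
clock: 31.55
position: [0.588, 0.2587, 0.3152]
eef_rot: [3.141, 0.0, 1.588]
ft_force: [0.4, 0.1, -0.9]
grip_width: 0.156
finger_force: 34.9
clock: 32.05
position: [0.5879, 0.3244, 0.315]
eef_rot: [3.141, 0.002, 1.585]
ft_force: [-0.6, -0.7, -1.9]
grip_width: 0.154
finger_force: 34.9
```

```bash
python3 -m jog '[[[10,0,0,0,0,0,10],[0,0,30,0,0,0,10],[0,0,25,0,0,0,10],[0,0,15,0,0,0,10],[0,0,8,0,0,0,10]]]'; python3 -m jog '[[[0,0,4,0,0,0,10],[0,0,0,0,0,0,10]]]'; python3 -m jog '[[[-0.5,0,0,0,5,0,10],[-1,0,0,0,5,0,10],[-1,0,0,0,5,0,10],[-1,0,0,0,5,0,10],[0,0,0,0,0,0,10]]]'; python3 -m jog '[[[-0.5,0,1.4,0,0,0,10],[-0.5,0,1.4,0,0,0,10],[-0.1,0,0.2,0,0,0,10],[0,0,0,0,0,0,10]]]'
```

```text
clock: 32.67
position: [0.587, 0.337, 0.2364]
eef_rot: [-3.141, 0.0, 1.587]
ft_force: [0.1, -0.8, -0.5]
grip_width: 0.162
finger_force: 34.9
clock: 32.92
position: [0.5872, 0.3374, 0.2333]
eef_rot: [3.141, -0.0, 1.588]
ft_force: [0.5, 0.4, -0.3]
grip_width: 0.157
finger_force: 34.9
clock: 33.55
position: [0.5881, 0.3312, 0.2327]
eef_rot: [3.141, -0.348, 1.584]
ft_force: [0.0, -0.3, -1.3]
grip_width: 0.159
finger_force: 35.0
clock: 34.05
position: [0.5869, 0.3353, 0.2303]
eef_rot: [3.141, -0.35, 1.59]
ft_force: [-1.9, -0.8, 5.0]
grip_width: 0.159
finger_force: 35.0
```

```bash
python3 -m jog '[[[0,0,0,0,0,0,10],[0,0,0,0,0,0,10],[0,0,0,0,0,0,10],[0,0,0,0,0,0,10]]]' 3; python3 -m jog '[[[0,0,0,0,0,0,14.5],[0,0,0,0,0,0,15.5],[0,0,0,0,0,0,17],[0,0,0,0,0,0,19],[0,0,0,0,0,0,22]]]'; python3 -m jog '[[[0,0,0,0,0,0,26],[0,0,0,0,0,0,32],[0,0,0,0,0,0,38],[0,0,0,0,0,0,38],[0,0,0,0,0,0,38]]]'; python3 -m jog '[[[0,0,-10,0,0,0,38],[0,0,-20,0,0,0,38],[0,0,-35,0,0,0,38],[0,0,-35,0,-10,0,38],[0,0,0,0,-10,0,38]]]'; python3 -m jog '[[[-40,0,0,0,0,0,38],[-50,0,0,0,0,0,38],[-50,0,0,0,0,0,38],[-50,-15,0,0,0,0,38],[-50,-20,0,0,0,0,38]]]'; python3 -m jog '[[[-50,-20,0,0,0,0,38],[-50,-20,0,0,0,0,38],[-50,-20,0,0,0,-5,38],[0,-10,0,0,0,-10,38],[0,0,0,0,0,-10,38]]]'; python3 - <<'E'
from h import *
s=st(); print(np.round(s['q'],2))
im,X=cloud('side'); save('s8',im[100:330,180:500])
im,X=cloud('top'); np.savez('/tmp/t8.npz',im=im,X=X)
E
```

```text
clock: 34.55
position: [0.587, 0.3342, 0.2291]
eef_rot: [3.142, -0.349, 1.588]
ft_force: [-1.2, 1.1, 4.1]
grip_width: 0.16
finger_force: 3.0
clock: 35.17
position: [0.587, 0.3339, 0.229]
eef_rot: [-3.142, -0.349, 1.588]
ft_force: [0.5, -0.3, 0.0]
grip_width: 0.251
finger_force: 0.0
clock: 35.8
position: [0.587, 0.3339, 0.2291]
eef_rot: [3.142, -0.349, 1.588]
ft_force: [-0.9, 0.8, 0.7]
grip_width: 0.434
finger_force: 0.0
clock: 36.42
position: [0.5909, 0.2967, 0.3297]
eef_rot: [3.132, 0.002, 1.581]
ft_force: [0.8, 1.0, -1.1]
grip_width: 0.432
finger_force: 0.0
clock: 37.05
position: [0.5567, 0.0566, 0.3246]
eef_rot: [3.14, -0.0, 1.586]
ft_force: [0.9, 0.3, 0.1]
grip_width: 0.428
finger_force: 0.0
clock: 37.67
position: [0.4887, -0.0947, 0.3248]
eef_rot: [3.139, 0.0, 2.027]
ft_force: [0.3, 1.3, 0.4]
grip_width: 0.434
finger_force: 0.0
{'clock': 37.675, 'position': [0.489, -0.095, 0.325], 'eef_rot': [3.139, 0.0, 2.027], 'ft_force': [0.266, 1.323, 0.435], 'grip_width': 0.434, 'finger_force': 0.0}
[-0.36  0.08  0.46  1.86 -0.04  1.21  0.57]
```

View pics/s8.png

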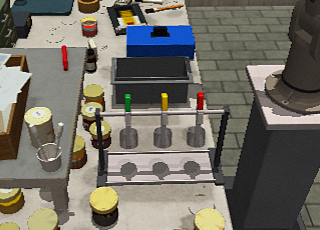

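All three dippers hang on the bar, at (127,105), (163,105) and (200,105), and the tub is empty. I'll turn back to yaw π and locate the cover.

```bash
python3 -m jog '[[[0,0,0,0,0,-10.6,50],[0,0,0,0,0,-10.6,50],[0,0,0,0,0,-10.6,50],[0,0,0,0,0,-10.6,50],[0,0,0,0,0,-10.6,50]]]'; python3 -m jog '[[[0,0,0,0,0,-10.6,50],[0,0,0,0,0,0,50],[0,0,0,0,0,0,50]]]'; cat > cv.py <<'E'
from h import *
s=st()
im,X=cloud('wrist'); i=im.astype(int); H=X[...,2]
blue=(i[...,2]>i[...,0]+60)&(i[...,2]>i[...,1]+30)
P=X[blue&(H>.055)&(H<.085)&(X[...,1]<.0)]
print('cover',len(P),np.median(P[:,2]),cv2.minAreaRect(P[:,:2].astype(np.float32)))
c=np.median(P,0)
k=(np.hypot(X[...,0]-c[0],X[...,1]-c[1])<.06)&(H>.09)&(H<.115)
Q=X[k]; print('knob',len(Q),np.median(Q[:,2]),cv2.minAreaRect(Q[:,:2].astype(np.float32)))
m=(H>.104)&(H<.116)&(abs(X[...,0]-.515)<.15)&(abs(X[...,1]+.003)<.09)
P=X[m]; print('rim',len(P),cv2.minAreaRect(P[:,:2].astype(np.float32)))
E
python3 cv.py
```

```text
clock: 38.4
position: [0.4896, -0.0932, 0.3239]
eef_rot: [3.141, 0.001, 2.951]
ft_force: [0.5, -0.3, -0.5]
grip_width: 0.572
finger_force: 0.0
clock: 38.78
position: [0.4895, -0.0931, 0.3235]
eef_rot: [3.142, 0.001, 3.129]
ft_force: [1.0, -0.5, -1.1]
grip_width: 0.573
finger_force: 0.0
{'clock': 38.775, 'position': [0.489, -0.093, 0.323], 'eef_rot': [3.142, 0.001, 3.129], 'ft_force': [1.031, -0.525, -1.127], 'grip_width': 0.573, 'finger_force': 0.0}
cover 18447 0.06866786696713524 ((0.4704332947731018, -0.26517537236213684), (0.25734540820121765, 0.13886217772960663), 0.17695601284503937)
knob 656 0.10146326837289676 ((0.4701577425003052, -0.26508259773254395), (0.017096510156989098, 0.05335351824760437), 89.41962432861328)
rim 1959 ((0.5146065950393677, -0.002987377345561981), (0.23893821239471436, 0.11864454299211502), 0.13883040845394135)
```

The cover has been knocked to (0.470,-0.265), still upright, with a yaw of about 0.

```bash
python3 -m jog '[[[5,-40,0,0,0,-0.7,50],[5,-50,0,0,0,0,50],[5,-50,0,0,0,0,50],[4,-32,20,0,0,0,50],[0,0,20,0,0,0,50]]]' 30; python3 -m jog '[[[0,0,50,0,0,0,50],[0,0,50,0,0,0,50],[0,0,45,0,0,0,50],[0,0,30,0,0,0,50],[0,0,15,0,0,0,50]]]'; python3 -m jog '[[[0,0,0,0,0,0,50],[0,0,0,0,0,0,50]]]'
```

```text
clock: 39.45
position: [0.4698, -0.2682, 0.2829]
eef_rot: [-3.14, 0.0, 3.138]
ft_force: [-0.9, 0.3, -0.6]
grip_width: 0.57
finger_force: 0.0
clock: 40.08
position: [0.4702, -0.2646, 0.0916]
eef_rot: [3.141, -0.002, -3.139]
ft_force: [-0.5, 0.2, -0.1]
grip_width: 0.568
finger_force: 0.0
clock: 40.33
position: [0.4716, -0.2655, 0.0943]
eef_rot: [-3.141, 0.002, -3.137]
ft_force: [-0.0, 0.3, 0.1]
grip_width: 0.571
finger_force: 0.0
```

```bash
python3 -m jog '[[[0,0,10,0,0,0,50],[0,0,7,0,0,0,50],[0,0,0,0,0,0,50],[0,0,0,0,0,0,8],[0,0,0,0,0,0,8]]]'; python3 -m jog '[[[0,0,0,0,0,0,8],[0,0,0,0,0,0,8]]]'; python3 -m jog '[[[0,0,-4,0,0,0,8],[0,0,-15,0,0,0,8],[0,0,-40,0,0,0,8],[0,0,-45,0,0,0,8],[0,0,-45,0,0,0,8]]]'
```

```text
clock: 40.95
position: [0.4709, -0.2651, 0.0762]
eef_rot: [-3.141, 0.0, -3.137]
ft_force: [0.3, -0.4, -0.1]
grip_width: 0.379
finger_force: 0.0
clock: 41.2
position: [0.4709, -0.2652, 0.0762]
eef_rot: [-3.141, 0.0, -3.137]
ft_force: [1.5, -1.1, -0.4]
grip_width: 0.179
finger_force: 30.0
clock: 41.82
position: [0.4703, -0.2649, 0.2272]
eef_rot: [3.142, 0.0, -3.137]
ft_force: [1.2, 0.7, -3.6]
grip_width: 0.182
finger_force: 30.0
```

```bash
python3 -m jog '[[[-8,40,-10,0,0,0,8],[-9,55,0,0,0,0,8],[-9,55,0,0,0,0,8],[-9,50,0,0,0,0,8],[-9,40,0,0,0,0,8]]]'; python3 -m jog '[[[0,22,0,0,0,0,8],[0,0,0,0,0,0,8],[0,0,0,0,0,0,8],[0,0,0,0,0,0,8]]]'
```

```text
clock: 42.45
position: [0.5134, -0.0225, 0.2359]
eef_rot: [3.141, 0.001, -3.135]
ft_force: [0.9, -0.3, -3.2]
grip_width: 0.179
finger_force: 30.0
clock: 42.95
position: [0.5133, -0.0042, 0.2353]
eef_rot: [-3.141, 0.0, -3.139]
ft_force: [-0.3, -0.0, -3.7]
grip_width: 0.179
finger_force: 30.0
```

```bash
python3 -m jog '[[[-1.8,1,20,0,0,0,8],[0,0,18,0,0,0,8],[0,0,8,0,0,0,8],[0,0,4,0,0,0,8],[0,0,3,0,0,0,8]]]'; python3 -m jog '[[[0,0,2,0,0,0,8],[0,0,2,0,0,0,8],[0,0,0,0,0,0,8]]]'
```

```text
clock: 43.58
position: [0.5156, -0.002, 0.1824]
eef_rot: [3.142, 0.001, -3.137]
ft_force: [0.6, 0.2, -2.1]
grip_width: 0.18
finger_force: 30.0
clock: 43.95
position: [0.5152, -0.0017, 0.178]
eef_rot: [3.142, -0.0, -3.136]
ft_force: [-0.4, 0.9, -3.3]
grip_width: 0.182
finger_force: 30.0
```

```bash
python3 -m jog '[[[0,-1,1,0,0,0,8],[0,0,1,0,0,0,8],[0,0,1,0,0,0,8],[0,0,0,0,0,0,8]]]'
```

```text
clock: 44.45
position: [0.5153, -0.0028, 0.1761]
eef_rot: [3.141, 0.0, -3.137]
ft_force: [-5.5, -0.6, 9.6]
grip_width: 0.182
finger_force: 30.0
```

Seated at the expected height, with a contact force. I'll release, retreat and check.

```bash
python3 -m jog '[[[0,0,-0.8,0,0,0,8],[0,0,0,0,0,0,18],[0,0,0,0,0,0,30],[0,0,0,0,0,0,50],[0,0,0,0,0,0,50]]]'; python3 -m jog '[[[0,0,-10,0,0,0,50],[0,0,-40,0,0,0,50],[0,0,-50,0,0,0,50],[0,-30,-40,0,0,0,50],[0,-50,-20,0,0,0,50]]]'; python3 -m jog '[[[0,0,0,0,0,0,50],[0,0,0,0,0,0,50]]]'; python3 - <<'E'
from h import *
s=st()
im,X=cloud('wrist'); i=im.astype(int); H=X[...,2]
m=(i[...,2]>i[...,0]+60)&(i[...,2]>i[...,1]+30)&(H>.15)&(H<.19)
P=X[m]; A=np.c_[P[:,:2]-P[:,:2].mean(0),np.ones(len(P))]
print(len(P),np.median(P[:,2]),cv2.minAreaRect(P[:,:2].astype(np.float32)),'plane',np.linalg.lstsq(A,P[:,2],rcond=None)[0])
im,X=cloud('side'); save('s9',cv2.resize(im[100:330,180:500],(640,460)))
E
```

```text
clock: 45.08
position: [0.5153, -0.0027, 0.1758]
eef_rot: [3.142, 0.0, -3.137]
ft_force: [-0.7, -0.4, -0.9]
grip_width: 0.511
finger_force: 0.0
clock: 45.7
position: [0.5168, -0.0822, 0.3391]
eef_rot: [3.141, 0.004, -3.133]
ft_force: [0.5, -0.3, 0.5]
grip_width: 0.567
finger_force: 0.0
clock: 45.95
position: [0.5155, -0.0822, 0.3359]
eef_rot: [3.141, 0.0, -3.137]
ft_force: [-0.3, 0.1, -1.1]
grip_width: 0.568
finger_force: 0.0
{'clock': 45.95, 'position': [0.515, -0.082, 0.336], 'eef_rot': [3.141, 0.0, -3.137], 'ft_force': [-0.304, 0.07, -1.072], 'grip_width': 0.568, 'finger_force': 0.0}
26619 0.1682096493305145 ((0.5146048069000244, -0.0020743533968925476), (0.2562083899974823, 0.1382341980934143), 0.3680068850517273) plane [-0.0020736  -0.00042682  0.16821962]
```

View pics/s9.png

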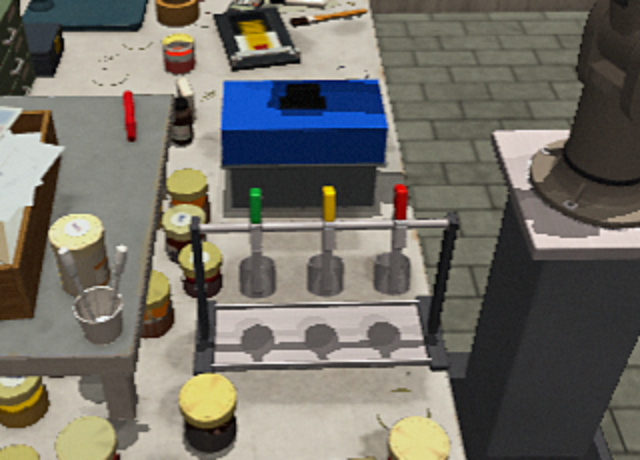

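The cover sits level and centred on the tub at (300,120), and all three dippers hang still at (255,230), (328,230) and (400,230). The arm is clear of everything, so I'll hand in.

```bash
python3 -c "
from workcell import env
print(env.job_done())"
```

```text
the job is handed in; nothing more can be done
None
```

I handed the job in at about 46 s: all three dippers hang still on the bar, and the cover is back on the empty tub, level and centred; the hand-in returned no verdict.

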